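# Post a tested specimen block through the return-chute flap

## Robot

A 7-joint arm with a two-finger parallel gripper is mounted at the origin on the work surface. World frame = base frame: x ahead of the robot, y to its left, z up, the work surface at z = 0. Lengths are in m, angles in rad, forces in N, time in s.
With the tool pointing down it reaches from about 0.425 to 0.825 m from the base axis. Payload 3.6 kg.
Tool frame: the origin (TCP) lies between the finger pads; the fingertips stand 8 mm ahead of it and the grasp point (between the pads) lies 11 mm behind it (tips_ahead is the distance from the TCP to the fingertips, in m); z points along the fingers, y is the line along which they close (so a half turn about z gives the same grasp; the last joint's range is limited). The gripper opens to 93 mm and grips with 3 to 60 N. Pads are 15 mm wide; open, the fingers measure 128 mm over their backs; the gripper's body (75 mm by 188 mm) begins 65 mm behind the grasp point.
Start: joints at [-1.232, 0.615, -0.013, 1.423, 0.008, 1.103, -0.04], TCP at [0.232, 0.607, 0.227] pointing down, gripper open.
Joint ranges: [-3.12, 3.12], [-0.3, 2.06], [-1.34, 1.32], [0.26, 2.42], [-1.36, 4.5], [0.01, 1.98], [-2.84, 2.84]. Speed limits (rad/s): [2.79, 2.79, 3.14, 3.14, 3.14, 3.14, 3.14].

## Interface

Orientations are given as a unit quaternion [w, x, y, z].
In Python, from cell import state, capture, camera_info, sign_off, tips_ahead gives the robot as it stands. The module is installed in compiled form; this text tells all that it offers.
- The arm moves only by the shell command python3 -m jog 'ROWS' [FORCE]. ROWS is JSON, a list of rows, each a list of 5 numbers: the finger opening in mm, from 0 to 93, then the shift along the tool's x, y, z in mm, then the turn about the tool's z in degrees. In form: [[claw, x, y, z, yaw], ...]. A call has 1 to 8 rows; each row is the pose to reach, as a shift and turn from the pose commanded when the call began, along the tool's axes at that moment; what a row does not reach only later rows make up. A row lasts 1/12 s, in which the tool goes at most 41.7 mm and 7.16 degrees, less where a joint would pass 70% of its speed; a pose out of reach is approached as far as the arm can. A call with a gripper value outside its range is refused whole. The fingers move at their own pace and stop on an object; FORCE is the grip in N (left out, the last holds). Time passes only in rows, so rows that repeat a pose let the fingers close. It gives the time, the measured TCP pose, the force, the opening and the grip force at its end, in the units of the state.
- state(): the state, without advancing time (a new reading comes with each control period).
- capture(name): name is "scene" or "side" or "wrist"; returns (picture, depth): 384x512x3 uint8, red, green, blue; 384x512 float32, m along the optical axis (not along the pixel's ray), 0 where there is no reading.
- camera_info(name): a dict with "fx", "fy", "cx", "cy" (pixels), "D" ([k1, k2, p1, p2, k3] as OpenCV has them; the pictures are not rectified), "R" (3x3) and "t" (3): a world point X has camera coordinates R X + t; the wrist camera has in their place "T_tool_cam" (4x4, takes a point from camera to tool coordinates, whose origin is the TCP and whose axes are the flange's). Camera axes: x right, y down, z forward; pixel columns grow to the right and rows downward; lengths in m; the calibration is good to about 2 mm. A picture is of the moment at which its call begins: read the wrist's pose just before it. camera_info takes no time and is no camera call.
- sign_off(): hands the job in; it is judged then, once.
The state is a dict: "t": time; "q": joint angles; "joint_vel": joint speeds; "effort": joint torques, N m; "ee_pos": TCP position; "tcp_rot": TCP orientation; "force": force on the tool from outside, world axes, zero at the start; "torque": the same for the moment, N m; "opening": finger opening in m; "finger_force": force on a finger pad.
Only numpy, scipy, OpenCV 4.12 (cv2) and the standard library are available. Lean on these libraries where they do the work, as an engineer would, in place of code of your own. Each camera call takes 0.05 s, during which the arm holds its last target. There are 200 camera calls.

## Task

Push the rectangular specimen block along its lane with the fingertips, through the hanging flap in front of it, until it slides down the chute and lies in the tray behind; then draw the fingers back so that the flap swings fully shut. Only push the block, never pick it up, and leave the round specimen, the other flap, the weight and the cup alone.

Things in the scene. Friction and masses are not known exactly. Their poses are not given: they have to be found in the camera images.
- chute: Fixed white bench unit, 256 mm wide (y). Origin on the bench under the line of the two shut flaps, midway between the lanes; x points along the lanes the way to push, y left, z up. Level deck 55 mm above the bench from x = -170 to the lip at +35 mm. At x = 0 three aluminium posts (36 mm wide, 10 mm thick, 56 mm high above the deck) stand beside the lanes, leaving 74 mm wide gaps open at the top; the flaps hang between them.
- lane_left (a point): Point on the deck top (55 mm above the bench) at x = 0 in the middle of the left lane (chute y = +55 mm), straight below its flap's hinge; axes as the chute's. The lane is 72 mm wide between guide strips that stand 8 mm above the deck from x = -165 mm to 0.
- lane_right (a point): The same point of the right lane (chute y = -55 mm), which is alike.
- lip (a point): Middle of the deck's far edge, 35 mm beyond the flap line. Deck, slide and tray floor are polished (friction about 0.12). A slowly pushed block tips and slides off by itself once its centre is past the lip, that is its rear end past the flap line; pushing the rear end to 10 mm beyond the flap line is sure. Shut fingers, pointing down, can follow through the gap between the flap's side arms.
- tray_floor (a point): Centre of the tray floor, 6 mm above the bench, 157 mm beyond the flap line, under the divider (50 mm high) that parts the lanes there. A 35 degree slide leads from the lip to the floor, which spans 105 to 207 mm beyond the flap line; end wall 45 mm, side walls 72 mm high.
- flap_left (a joint): Left flap's angle, rad: 0 hangs shut, grows as its lower edge swings away in the pushing direction, at most 1.5. U-shaped aluminium flap, 40 g, free hinge line 48 mm above the deck: a plate 70 mm wide covers 3 to 27 mm above the deck, 3 mm thick; two side arms, 62 mm clear between them, nothing overhead. Falls shut by its weight, opens one way only; the passing block lifts it to about 0.95.
- flap_right (a joint): The same for the right lane's flap.
- block_center (a point): Centre of the rectangular plain aluminium specimen block, 70 mm long (its x), 44 mm wide (its y), 22 mm high, about 0.18 kg, two small dark screw heads on top. It lies flat on the deck in the left or the right lane (the other lane holds the round one), its length roughly along the lane, up to 0.18 rad askew; this point is then 11 mm above the deck.
- disc_center (a point): Centre of the round plain aluminium specimen, 48 mm diameter, 22 mm high, flat on the deck in the other lane. To be left where it is.
- weight: Steel calibration weight with a knob, 48 mm diameter, 76 mm high, standing on the bench; origin at the centre of its underside. Bystander.
- cup: White plastic cup, 64 mm diameter, 70 mm high, standing on the bench; origin at the centre of its underside. Bystander.
Mind the look-alikes: they are no part of the job. Leave any brown, orange or red look-alike of the part that bears block_center alone.

How it is judged:
On the way, in this order (a step that is already met when the one before it is completed fails the run):
1. the block has pushed the flap of its own lane open and is passing under it (x of block_center in the frame of chute between -0.035 and 0.06 m and ((y of block_center in the frame of chute above 0 m and value of joint flap_left above 0.4 rad) or (y of block_center in the frame of chute below 0 m and value of joint flap_right above 0.4 rad))), for 0.05 s.
2. the block is in the tray behind the slide (x of block_center in the frame of chute above 0.09 m and height (world z) of block_center below 0.04 m), for 0.2 s.
At the end, for the whole second after the job is handed in: The block lies at rest in the tray (its centre 90 to 210 mm beyond the flap line, within the tray's sides and below 40 mm above the bench), both flaps hang shut (below 0.06 rad), the round specimen is within 12 mm and the weight and cup are within 20 mm of where they stood (all of step 2 and x of block_center in the frame of chute below 0.21 m and y of block_center in the frame of chute between -0.125 and 0.125 m and linear speed of block below 0.02 m/s and value of joint each of flap_left, flap_right below 0.06 rad and distance of disc_center from where it was at the start of the episode below 0.012 m and distance of each of weight, cup from where it was at the start of the episode below 0.02 m); the robot touches nothing.
It fails at once if the block is lifted (centre more than 20 mm above its height on the deck) (height (world z) of block_center above 0.086 m).
It fails at once if the other lane's flap is opened (over 0.2 rad) ((y of block_center in the frame of chute above 0 m and value of joint flap_right above 0.2 rad) or (y of block_center in the frame of chute below 0 m and value of joint flap_left above 0.2 rad)).
It fails at once if the round specimen is shifted by more than 12 mm (distance of disc_center from where it was at the start of the episode above 0.012 m).
It fails at once if the weight is shifted by more than 20 mm or tipped (distance of weight from where it was at the start of the episode above 0.02 m or angle between weight's own z axis and vertical above 0.3 rad).
It fails at once if the cup is shifted by more than 20 mm or tipped (distance of cup from where it was at the start of the episode above 0.02 m or angle between cup's own z axis and vertical above 0.3 rad).
It also fails if it takes over 40 s, if anything falls off the work surface, if the arm or the gripper's body presses on something with over 40 N, if the wrist force passes 120 N, or if a joint passes its speed limit or range.

## Working session

There is one attempt and no reset: what is moved stays moved. The work goes in short steps, Python scripts to look and compute and a shell command to move; the robot and the scene stay as the last step left them, time stands still between calls to the robot, and variables do not carry over. Pictures are saved under pics/ and viewed, at most 10 in all, crops included, and the job is handed in when it is done.

```bash
mkdir -p pics
python3 - <<'E'
from cell import *
import cv2,numpy as np
for n in("scene","side"):
    p,d=capture(n); cv2.imwrite(f"pics/{n}.png",p[:,:,::-1]); np.save(f"{n}_d.npy",d); np.save(f"{n}_p.npy",p)
s=state(); print(s['t'],s['ee_pos'],s['tcp_rot'],s['opening'],tips_ahead)
E
```

```text
0.1 [0.23223156 0.60636619 0.22557899] [-2.09916888e-04  1.81842199e-01  9.83327030e-01 -1.14977602e-03] 0.09279471565832571 0.008
```

View pics/scene.png

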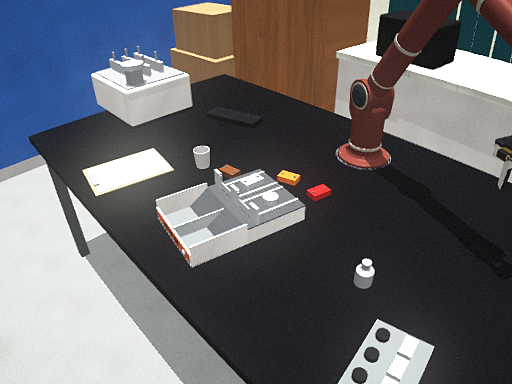

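View pics/side.png

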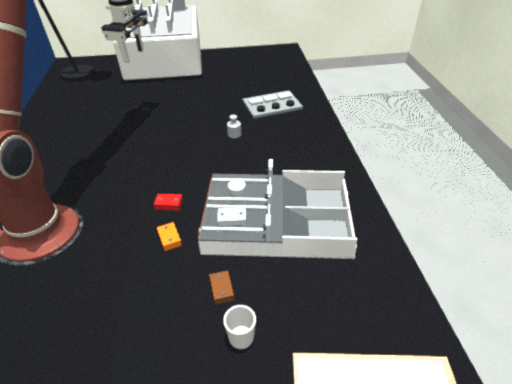

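The block candidates are the plain aluminium block in the right lane at side (232,214), and the red (168,202), orange (169,236) and brown (221,286) look-alikes on the bench. The plain one in the lane fits the description. The disc is at (237,185). I'll confirm it in an enlarged crop.

Run:
```python
import cv2
a=cv2.imread("pics/side.png")[155:265,190:365]
cv2.imwrite("pics/side_c.png",cv2.resize(a,None,fx=4.5,fy=4.5,interpolation=cv2.INTER_CUBIC))
```

```text
(no output)
```

View pics/side_c.png

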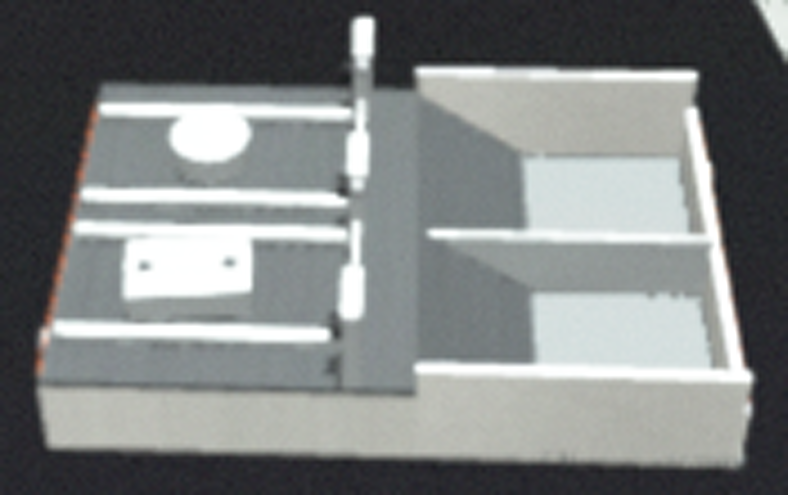

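The crop confirms it: the block, with two dark screw heads (crop 144,266 and 229,262), lies in the lower (right) lane. Its top corners are about (125,238), (252,238), (252,295) and (122,299). The disc is at (210,135).

```bash
cat > h.py <<'E'
from cell import *
import cv2,numpy as np
def ray(n,px,z):
    c=camera_info(n);K=np.array([[c['fx'],0,c['cx']],[0,c['fy'],c['cy']],[0,0,1]])
    u=cv2.undistortPoints(np.array(px,float).reshape(-1,1,2),K,np.array(c['D'],float)).reshape(-1,2)
    R=np.array(c['R']);o=-R.T@np.array(c['t']);D=np.c_[u,np.ones(len(u))]@R
    return o+D*((z-o[2])/D[:,2])[:,None]
def proj(n,X):
    c=camera_info(n);K=np.array([[c['fx'],0,c['cx']],[0,c['fy'],c['cy']],[0,0,1]])
    return cv2.projectPoints(np.array(X,float),cv2.Rodrigues(np.array(c['R']))[0],np.array(c['t'],float),K,np.array(c['D'],float))[0].reshape(-1,2)
E
python3 - <<'E'
from h import *
np.set_printoptions(precision=4,suppress=True)
f=lambda L:np.array(L)/4.5+[190-.4,155-.4]
d=ray("side",f([(100,85),(40,383),(413,390),(418,90)]),.055);print("deck RL,RR,FR,FL\n",d)
b=ray("side",f([(125,238),(252,238),(252,295),(122,299),(144,266),(229,262)]),.077);print("block\n",b)
x=ray("side",f([(210,135)]),.077);print("disc",x)
# guide strips tops z=.063 ends
g=ray("side",f([(100,108),(350,114),(82,194),(347,200),(75,229),(348,235),(55,327),(328,333)]),.063);print(g)
# tray wall tops z=.072
w=ray("side",f([(418,370),(748,377),(418,72),(696,74)]),.072);print(w)
E
```

```text
deck RL,RR,FR,FL
 [[ 0.4705  0.1106  0.055 ]
 [ 0.4285 -0.1419  0.055 ]
 [ 0.6268 -0.1755  0.055 ]
 [ 0.6736  0.0748  0.055 ]]
block
 [[ 0.4803 -0.0586  0.077 ]
 [ 0.552  -0.0692  0.077 ]
 [ 0.5474 -0.1141  0.077 ]
 [ 0.4763 -0.1068  0.077 ]
 [ 0.4898 -0.0829  0.077 ]
 [ 0.5372 -0.0866  0.077 ]]
disc [[0.536  0.0243 0.077 ]]
[[ 0.47    0.0773  0.063 ]
 [ 0.6254  0.048   0.063 ]
 [ 0.4562 -0.0021  0.063 ]
 [ 0.6122 -0.0305  0.063 ]
 [ 0.4512 -0.032   0.063 ]
 [ 0.6085 -0.0602  0.063 ]
 [ 0.4381 -0.1092  0.063 ]
 [ 0.5865 -0.1353  0.063 ]]
[[ 0.6289 -0.1768  0.072 ]
 [ 0.7985 -0.2057  0.072 ]
 [ 0.6727  0.0721  0.072 ]
 [ 0.8454  0.0438  0.072 ]]
```

```bash
python3 -m jog '[[0,-249,-179,0,-7],[0,-249,-179,0,-10.8],[0,-249,-179,0,-10.8],[0,-249,-179,0,-10.8],[0,-249,-179,0,-10.8],[0,-249,-179,0,-10.8],[0,-249,-179,0,-10.8],[0,-249,-179,0,-10.8]]' 20
cat > w.py <<'E'
from h import *
from scipy.spatial.transform import Rotation as Ro
def plan(cx,cy,tip,O=np.array([.6163,-.0449]),yaw=-.178):
    s=state();M=Ro.from_quat(np.roll(s['tcp_rot'],-1)).as_matrix()
    a=np.array([np.cos(yaw),np.sin(yaw)]);b=np.array([-a[1],a[0]])
    p=np.r_[O+cx*a+cy*b,tip+tips_ahead]
    d=M.T@(p-s['ee_pos'])*1000
    ang=np.degrees(np.arctan2(M[1,0],M[0,0])-(yaw+np.pi))
    print("t",s['t'],"ee",s['ee_pos'],"target",p,"shift",d.round(1),"toolx-desired deg (turn by +this)",(ang+180)%360-180,"F",s['force'].round(1),s['opening'])
E
python3 -c "
from w import *
plan(-.158,-.057,.218)"
```

```text
t: 0.77
ee_pos: [0.4053, 0.3434, 0.2264]
tcp_rot: [0.001, 0.093, 0.996, -0.002]
force: [1.2, -0.8, 0.1]
opening: 0.0444
finger_force: 0.0
t 0.7667 ee [0.40525782 0.34336189 0.22637227] target [ 0.45070393 -0.07302367  0.226     ] shift [-122.1 -400.7    2.6] toolx-desired deg (turn by +this) -0.5199468673346246 F [ 1.2 -0.8  0.1] 0.04435665383822263
```

```bash
python3 -m jog '[[0,-122,-400,0,0],[0,-122,-400,0,0],[0,-122,-400,0,0],[0,-122,-400,0,0],[0,-122,-400,0,0],[0,-122,-400,0,0],[0,-122,-400,0,0],[0,-122,-400,0,0]]' >/dev/null
python3 -c "
from w import *
plan(-.158,-.057,.218)"
```

```text
t 1.4333 ee [0.44003551 0.0177927  0.2265992 ] target [ 0.45070393 -0.07302367  0.226     ] shift [-26.5 -87.5   0.6] toolx-desired deg (turn by +this) 0.058981303145202446 F [1.7 0.1 0.7] 0.0006020472493861859
```

```bash
python3 -m jog '[[0,-26,-87,0,0],[0,-26,-87,0,0],[0,-26,-87,0,0],[0,-26,-87,0,0],[0,-26,-87,0,0],[0,-26,-87,0,0]]' >/dev/null
python3 - <<'E'
from w import *
plan(-.158,-.057,.218)
s=state();p,d=capture("wrist");cv2.imwrite("pics/wrist1.png",p[:,:,::-1]);np.savez("w1.npz",p=s['ee_pos'],q=s['tcp_rot'],d=d)
E
```

```text
t 1.9333 ee [ 0.45050549 -0.06814812  0.22638211] target [ 0.45070393 -0.07302367  0.226     ] shift [-1.  -4.8  0.4] toolx-desired deg (turn by +this) 0.23974596148480032 F [ 0.4  1.  -0.8] 0.00017776014202800715
```

View pics/wrist1.png

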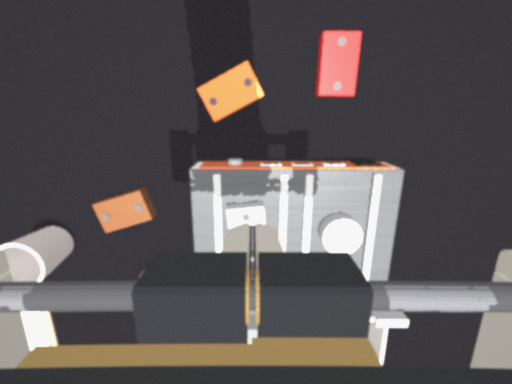

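The wrist view, taken from beyond the tool, shows the deck's rear edge near row 168, the right lane's strip ends at (217,177) and (284,177), and the block's rear edge from (226,209) to (265,206).

Run:
```python
from w import *
np.set_printoptions(precision=4,suppress=True)
z=np.load("w1.npz");c=camera_info("wrist");K=np.array([[c['fx'],0,c['cx']],[0,c['fy'],c['cy']],[0,0,1]])
M=np.eye(4);M[:3,:3]=Ro.from_quat(np.roll(z['q'],-1)).as_matrix();M[:3,3]=z['p'];T=M@np.array(c['T_tool_cam'])
def wr(px,h):
    u=cv2.undistortPoints(np.array(px,float).reshape(-1,1,2),K,np.array(c['D'],float)).reshape(-1,2)
    D=np.c_[u,np.ones(len(u))]@T[:3,:3].T;o=T[:3,3];X=(o+D*((h-o[2])/D[:,2])[:,None])[:,:2]
    y=-.178;a=np.array([[np.cos(y),np.sin(y)],[-np.sin(y),np.cos(y)]]);return np.c_[X,(X-[.6163,-.0449])@a.T]
print("cam",T[:3,3])
print("guides",wr([(217,177),(284,177),(308,177),(375,177),(220,250),(283,250),(369,278)],.063))
print("block rear",wr([(226,209),(265,206)],.077))
print("disc",wr([(342,235)],.077)); print("deck rear",wr([(195,168),(398,168)],.055))
```

```text
cam [ 0.3749 -0.0558  0.3839]
guides [[ 0.4396 -0.1078 -0.1627 -0.0932]
 [ 0.4533 -0.0303 -0.163  -0.0144]
 [ 0.4583 -0.0025 -0.1631  0.0138]
 [ 0.4719  0.0747 -0.1632  0.0922]
 [ 0.533  -0.1236 -0.068  -0.0922]
 [ 0.547  -0.045  -0.0682 -0.0124]
 [ 0.6061  0.0594 -0.0286  0.1008]]
block rear [[ 0.4759 -0.1031 -0.1279 -0.0822]
 [ 0.4802 -0.0579 -0.1317 -0.0369]]
disc [[ 0.5321  0.0266 -0.0955  0.0554]]
deck rear [[ 0.426  -0.1326 -0.1718 -0.1201]
 [ 0.4681  0.1053 -0.1725  0.1216]]
```

```bash
python3 -m jog '[[0,-1,-4,35,0],[0,-1,-4,70,0],[0,-1,-4,105,0],[0,-1,-4,130,0],[0,-1,-4,145,0],[0,-1,-4,153,0],[0,-1,-4,157,0],[0,-1,-4,157,0]]'
python3 - <<'E'
from w import *
plan(-.158,-.057,.061)
plan(.013-.0075,-.057,.061)
p,d=capture("side");cv2.imwrite("pics/s2.png",cv2.resize(p[140:265,170:345,::-1],None,fx=4.5,fy=4.5,interpolation=cv2.INTER_CUBIC))
E
```

```text
t: 2.65
ee_pos: [0.4512, -0.0734, 0.0695]
tcp_rot: [-0.0, 0.088, 0.996, 0.0]
force: [-0.3, -0.1, -0.1]
opening: 0.0003
finger_force: 0.0
t 2.65 ee [ 0.45115177 -0.07344008  0.06945948] target [ 0.45070393 -0.07302367  0.069     ] shift [0.5 0.3 0.5] toolx-desired deg (turn by +this) 0.15626340989754794 F [-0.3 -0.1 -0.1] 0.00032037228197856677
t 2.65 ee [ 0.45115177 -0.07344008  0.06945948] target [ 0.61162059 -0.10197323  0.069     ] shift [-1.63e+02 -1.00e-01  4.00e-01] toolx-desired deg (turn by +this) 0.15626340989754794 F [-0.3 -0.1 -0.1] 0.00032037228197856677
```

View pics/s2.png

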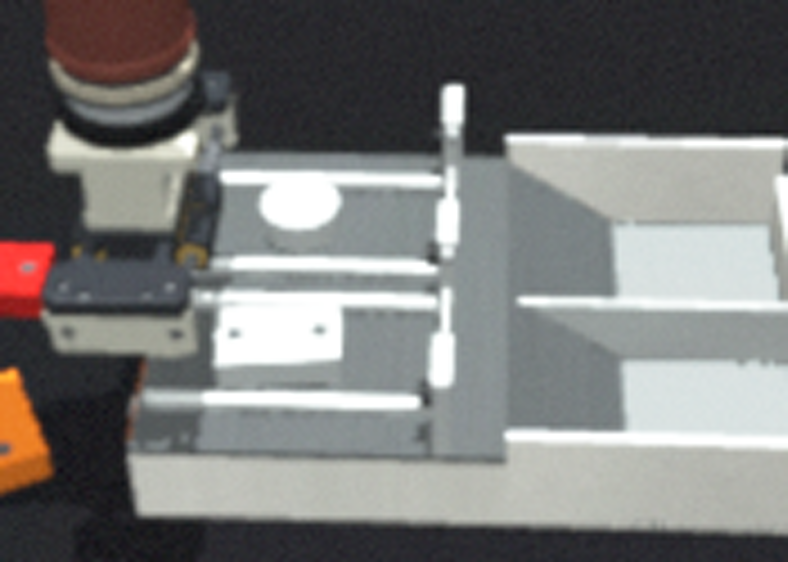

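The fingers are on the deck behind the untouched block, so I'll push in slow steps.

```bash
python3 -m jog '[[0,-6,0,0,0],[0,-12,0,0,0],[0,-18,0,0,0],[0,-24,0,0,0],[0,-30,0,0,0],[0,-36,0,0,0],[0,-42,0,0,0],[0,-48,0,0,0]]'
python3 -m jog '[[0,-5,0,0,0],[0,-10,0,0,0],[0,-15,0,0,0],[0,-20,0,0,0],[0,-25,0,0,0],[0,-30,0,0,0],[0,-35,0,0,0],[0,-40,0,0,0]]'
python3 - <<'E'
from w import *
plan(.013-.0075,-.057,.061)
p,d=capture("side");cv2.imwrite("pics/s3.png",cv2.resize(p[140:265,170:345,::-1],None,fx=4.5,fy=4.5,interpolation=cv2.INTER_CUBIC))
E
```

```text
t: 3.37
ee_pos: [0.4987, -0.0832, 0.0696]
tcp_rot: [-0.0, 0.089, 0.996, -0.0]
force: [-0.2, -0.0, 1.7]
opening: 0.0002
finger_force: 0.3
t: 4.03
ee_pos: [0.5379, -0.0901, 0.0696]
tcp_rot: [-0.0, 0.089, 0.996, -0.0]
force: [-0.4, 0.7, -0.3]
opening: 0.0003
finger_force: 0.4
t 4.0333 ee [ 0.53793907 -0.09013461  0.06958141] target [ 0.61162059 -0.10197323  0.069     ] shift [-74.6   1.3   0.5] toolx-desired deg (turn by +this) 0.043588297200557236 F [-0.4  0.7 -0.3] 0.00034130622831494094
```

View pics/s3.png

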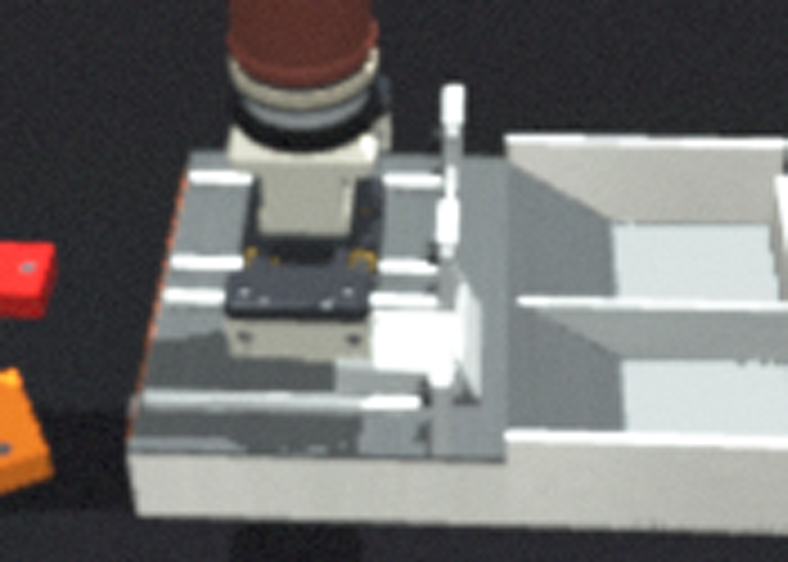

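The block is straight in its lane and lifting its flap, so I'll carry on.

```bash
python3 -m jog '[[0,-5,0,0,0],[0,-10,1,0,0],[0,-15,1,0,0],[0,-20,1,0,0],[0,-25,1,0,0],[0,-30,1,0,0],[0,-35,1,0,0],[0,-40,1,0,0]]'
python3 -m jog '[[0,-5,0,0,0],[0,-10,0,0,0],[0,-15,0,0,0],[0,-20,0,0,0],[0,-25,0,0,0],[0,-30,0,0,0],[0,-35,0,0,0],[0,-35,0,0,0]]'
python3 - <<'E'
from w import *
plan(.013-.0075,-.057,.061)
p,d=capture("side");cv2.imwrite("pics/s4.png",cv2.resize(p[140:265,190:365,::-1],None,fx=4.5,fy=4.5,interpolation=cv2.INTER_CUBIC))
E
```

```text
t: 4.75
ee_pos: [0.5777, -0.0963, 0.0696]
tcp_rot: [0.0, 0.089, 0.996, -0.0]
force: [-0.5, -0.3, 0.2]
opening: 0.0008
finger_force: 0.3
t: 5.42
ee_pos: [0.6132, -0.1026, 0.0698]
tcp_rot: [0.001, 0.088, 0.996, -0.0]
force: [0.1, -0.0, -0.3]
opening: 0.0006
finger_force: 0.2
t 5.4167 ee [ 0.61317525 -0.10256569  0.06979512] target [ 0.61162059 -0.10197323  0.069     ] shift [1.6 0.3 0.8] toolx-desired deg (turn by +this) 0.045465562924931646 F [ 0.1 -0.  -0.3] 0.0005893392112859268
```

View pics/s4.png

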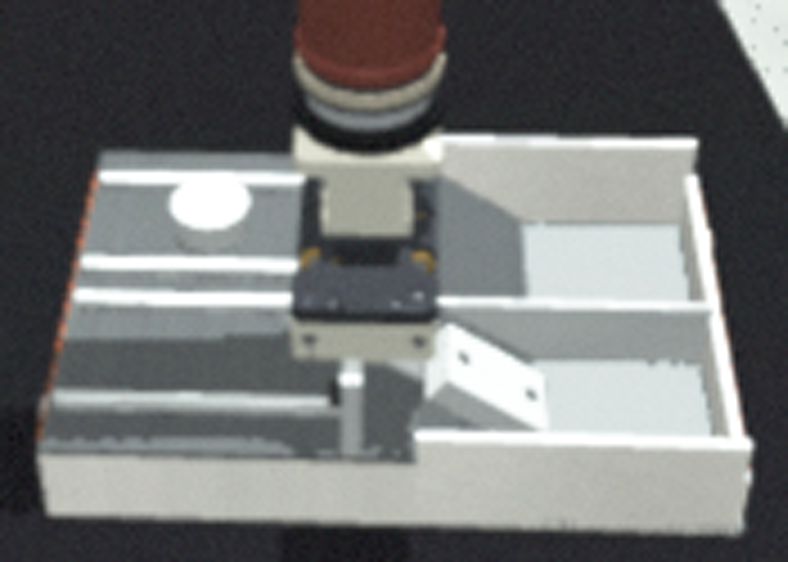

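The block has tipped over the lip and is on the slide. Now I'll draw the fingers straight back, then up.

```bash
python3 -m jog '[[0,8,0,0,0],[0,18,0,0,0],[0,30,0,0,0],[0,44,0,0,0],[0,58,0,0,0],[0,72,0,0,0],[0,86,0,0,0],[0,100,0,0,0]]'
python3 -m jog '[[0,15,0,-5,0],[0,30,0,-30,0],[0,40,0,-60,0],[0,45,0,-90,0],[0,45,0,-120,0],[0,45,0,-140,0],[0,45,0,-140,0],[0,45,0,-140,0]]'
python3 - <<'E'
from w import *
p,d=capture("side");cv2.imwrite("pics/s5.png",cv2.resize(p[140:265,190:365,::-1],None,fx=4.5,fy=4.5,interpolation=cv2.INTER_CUBIC))
E
```

```text
t: 6.13
ee_pos: [0.5117, -0.0844, 0.0699]
tcp_rot: [-0.0, 0.088, 0.996, -0.0]
force: [-0.8, 1.1, -0.2]
opening: 0.0004
finger_force: 0.0
t: 6.8
ee_pos: [0.4687, -0.0767, 0.2106]
tcp_rot: [0.001, 0.088, 0.996, 0.0]
force: [0.4, 0.1, -0.3]
opening: 0.0006
finger_force: 0.0
```

View pics/s5.png

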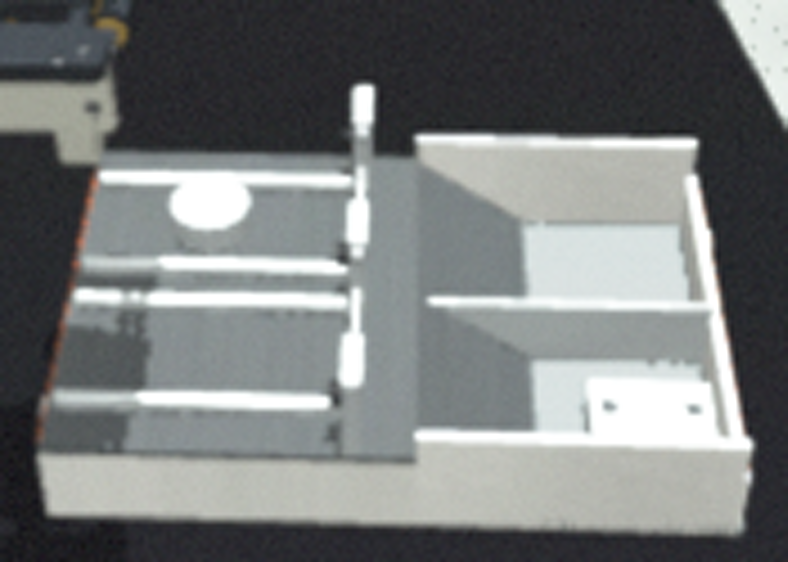

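The block lies flat in the tray (crop 650,408), and both flaps hang as they did before. The disc hasn't moved, at (210,202). I'll wait briefly for the flap to settle, then hand in.

```bash
for i in 1 2; do python3 -m jog '[[0,0,0,0,0],[0,0,0,0,0],[0,0,0,0,0],[0,0,0,0,0],[0,0,0,0,0],[0,0,0,0,0],[0,0,0,0,0],[0,0,0,0,0]]' >/dev/null; done; python3 -c "
from cell import *
print(sign_off())"
```

```text
the job is handed in; nothing more can be done
None
```

I pushed the block through the right-lane flap and handed the job in. The last picture shows the block flat in the tray, both flaps hanging shut, the disc unmoved and the fingers clear. I didn't re-image the weight and cup at the end, and `sign_off` gave no verdict.

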